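# Close the steriliser's water filter housing on its dowels and hold it shut

### The arm

A 7-joint arm with a two-finger parallel gripper is mounted at the origin on the work surface. World frame = base frame: x ahead of the robot, y to its left, z up, the work surface at z = 0. Lengths are in m, angles in rad, forces in N, time in s.
With the tool pointing down it reaches from about 0.4 to 0.85 m from the base axis. Payload 4.5 kg.
Tool frame: the origin (TCP) lies at the very end of the fingers, on their centre line; the grasp point (between the pads) lies 19 mm behind it (r.grip_point_offset is the distance from the TCP to the grasp point, in m); z points along the fingers, y is the line along which they close (so a half turn about z gives the same grasp; the last joint's range is limited). The gripper opens to 88 mm and grips with 3 to 60 N. Pads are 18 mm wide; open, the fingers measure 123 mm over their backs; the gripper's body (75 mm by 187 mm) begins 45 mm behind the grasp point.
Start: joints at [-1.248, 0.689, -0.195, 1.565, 0.157, 0.902, -0.215], TCP at [0.178, 0.599, 0.239] pointing down, gripper open.
Joint ranges: [-3.01, 3.01], [-0.46, 2.08], [-1.47, 1.51], [0.13, 2.56], [-1, 4.14], [0.04, 2.09], [-2.66, 2.66]. Speed limits (rad/s): [2.57, 2.57, 3.14, 3.14, 3.14, 3.14, 3.14].

### API

Orientations are given as a unit quaternion [x, y, z, w].
In Python, from plant import r gives the robot as it stands.
- The arm moves only by the tool carry_out, never from a script. Its argument "rows" is a list of rows, each a list of 3 entries, a list of its own where there are three numbers: the shift along the tool's x, y, z in cm, then the turn, a rotation vector about the tool's x, y, z in degrees, then the closure, from 0 (fully open) to 1 (shut). A call has 1 to 12 rows; each row is the pose to reach, as a shift and turn from the pose commanded when the call began, along the tool's axes at that moment; what a row does not reach only later rows make up. A row lasts 1/10 s, in which the tool goes at most 50 mm and 8.59 degrees, less where a joint would pass 70% of its speed; a pose out of reach is approached as far as the arm can. A call with a gripper value outside its range is refused whole. The fingers move at their own pace and stop on an object; "newtons" is the grip in N (left out, the last holds). Time passes only in rows, so rows that repeat a pose let the fingers close. It gives the time, the measured TCP pose, the force, the opening and the grip force at its end, in the units of the state.
- r.get_state(): the state, without advancing time (a new reading comes with each control period).
- r.snapshot(name): name is "scene" or "top" or "wrist"; returns a dict with "image" (480x640x3 uint8, red, green, blue), "fx", "fy", "cx", "cy" (pixels), "dist_coeffs" ([k1, k2, p1, p2, k3] as OpenCV has them; the pictures are not rectified), "pose" (4x4, takes a point from camera to world coordinates). Camera axes: x right, y up, looking along -z (the intrinsics and any distortion apply to the point x, -y, -z); pixel columns grow to the right and rows downward; lengths in m; the calibration is good to about 2 mm. A picture is of the moment at which its call begins. There is no depth.
- r.finish_job(): hands the job in; it is judged then, once.
The state is a dict: "clock": time; "q": joint angles; "qd": joint speeds; "joint_torque": joint torques, N m; "tool_pos": TCP position; "eef_rot": TCP orientation; "contact_force": force on the tool from outside, world axes, zero at the start; "moment": the same for the moment, N m; "opening": opening from 0.0 (shut) to 1.0 (fully open); "finger_force": force on a finger pad.
Only numpy, scipy, OpenCV 4.12 (cv2) and the standard library are available. Lean on these libraries where they do the work, as an engineer would, in place of code of your own. Each camera call takes 0.05 s, during which the arm holds its last target. There are 200 camera calls.

### The job

The steriliser's water filter has been cleaned and must be closed. First throw the toggle isolator right over from on to off; then pick up the loose cover, set it the right way round over the two dowels of the fixed filter housing (round lug above round lug) and press it down against its springy gasket until it sits flush, and finish while still holding it pressed home, so that a colleague can put in the screws. Leave the other things on the counter where they are.

Things in the scene. Friction and masses are not known exactly. Their poses are not given: they have to be found in the camera images.
- isolator: toggle isolator fixed to the counter: painted grey box 100 x 56 x 40 mm (x, y, z), a black round cable gland (22 mm across) standing 26 mm out of its +x end. Origin: centre of its underside; z up. The dark steel paddle on top hinges about the box's y and leans to -x (away from the gland) when on, to +x (over the gland) when off
- toggle (a joint): angle of the isolator's paddle, rad: 0 = on (leaning 0.6 rad to the isolator's -x), 0.6 = upright, 1.2 = off (leaning 0.6 rad to +x). The heavy steel paddle (140 g) falls over to the end to which it leans and stays there; about 1 N half-way up moves it
- toggle_hinge (a point): point on the paddle's hinge axis, at the middle, 36 mm above the isolator's underside; axes as the isolator's
- toggle_tip (a point): middle of the paddle's upper end, 70 mm from the hinge axis; the paddle is 10 mm thick, 30 mm wide (along the isolator's y), 26 to 70 mm from the axis
- housing: lower half of the filter housing, fixed to the counter: white plastic block 120 x 80 x 32 mm (x, y, z), half-round lug of radius 16 mm on its +x end. Origin: centre of its underside; z up. Two steel dowels stand on its upper face, placed so that the cover goes on one way only. Between them a black rubber gasket frame, 64 x 52 mm, stands 5 mm proud
- housing_seat (a point): middle of the housing's upper face, 32 mm above its underside; axes as the housing's. The cover is home when its underside lies here
- housing_lug (a point): centre of the round lug on the housing's upper face: 60 mm to +x from the middle
- gasket (a joint): how far the gasket is pressed down, m: 0 = free (5 mm proud), 0.005 = level with the housing's face. Spring: 6 N when it begins to move, 11 N when level, so the cover's own weight does not close it, and it springs back up when let go
- cover: upper half of the filter housing, loose, 200 to 300 g, lying on the counter: white plastic plate 120 x 80 x 12 mm, half-round lug of radius 16 mm on its +x end, two through holes. On top a gripping rib 56 mm long (along x), 20 mm thick (along y), 12 to 46 mm above the underside. Origin: centre of its underside; z up. It fits with its x and y axes along the housing's
- dowel0 (a point): tip of one dowel, at x = -46, y = 26 mm of the housing. Both dowels: 8 mm diameter, 18 mm above the upper face, the upper 8 mm tapering to 3.6 mm
- dowel1 (a point): tip of the other dowel, at x = 46, y = -18 mm of the housing (the lug's end)
- hole0 (a point): centre, at the underside, of the cover's hole for the first dowel: x = -46, y = 26 mm of the cover; 10 mm diameter, through
- hole1 (a point): centre, at the underside, of the cover's hole for the other dowel: x = 46, y = -18 mm of the cover (the lug's end); 10 mm diameter, through
- cover_lug (a point): centre of the round lug on the cover's underside: 60 mm to +x from its middle
- cover_grip (a point): middle of the cover's rib, 32 mm above its underside
- jar: bystander: small glass jar with a white lid, 48 mm across, 60 mm tall. Not part of the job
- puck: bystander: spare filter, a paper-white disc 50 mm across, 30 mm tall. Not part of the job
- driver: bystander: screwdriver lying flat; origin under its middle. Not part of the job
- roll: bystander: short roll of pouch film, an upright ring 72 mm across, 40 mm tall. Not part of the job
- carton: bystander: small cardboard box lying flat, 40 x 60 x 25 mm. Not part of the job

How it is judged:
By the outcome, as a careful person would: the job done as asked, in the order asked, and still so for the second after the job is handed in, while the arm keeps its last pose, push and grip.
It also fails if it takes over 58 s, if anything falls off the work surface, if the arm or the gripper's body presses on something with over 40 N, if the wrist force passes 120 N, or if a joint passes its speed limit or range.

## Working session

There is one attempt and no reset: what is moved stays moved. The work goes in short steps, Python scripts to look and compute and a tool call to move; the robot and the scene stay as the last step left them, time stands still between calls to the robot, and variables do not carry over. Pictures are saved under pics/ and viewed, at most 10 in all, crops included, and the job is handed in when it is done.

Besides the shell and the picture viewer there is one more tool, called after "Request:" in YAML: its name, and indented under it one key for each argument. carry_out: Moves the arm, as the interface text tells. Its arguments: {"type":"object","properties":{"rows":{"type":"array"},"newtons":{"type":"number"}},"required":["rows"]}

```bash
ls; mkdir -p pics; python3 - <<'E'
from plant import r
import cv2,pickle
for n in("top","scene"):
    s=r.snapshot(n);cv2.imwrite(f"pics/{n}0.png",s["image"][:,:,::-1]);pickle.dump(s,open(f"pics/{n}0.pkl","wb"))
    print(n,s["fx"],s["cx"],s["cy"],s["dist_coeffs"],s["pose"])
st=r.get_state();print({k:st[k] for k in("clock","tool_pos","eef_rot","contact_force","opening")})
E
```

```text
pics
top 532.0680190880182 316.1170841045269 246.36888417365995 [0.04297935 0.         0.         0.         0.        ] [[-0.02535627  0.98502291 -0.17054888  0.35435254]
 [-0.99958756 -0.02268139  0.01761449  0.0166022 ]
 [ 0.01348239  0.17092518  0.98519176  1.20903711]
 [ 0.          0.          0.          1.        ]]
scene 591.3446266067507 321.73771213672075 242.57459362043798 [-0.17492546  0.          0.          0.          0.        ] [[-0.88068136 -0.30273605  0.36435041  0.96024494]
 [ 0.4736188  -0.54769487  0.68972136  0.77068982]
 [-0.00925066  0.77998796  0.62572615  0.79203214]
 [ 0.          0.          0.          1.        ]]
{'clock': 0.1, 'tool_pos': array([0.17788195, 0.5985551 , 0.23799961]), 'eef_rot': array([ 1.43873705e-01,  9.89595706e-01, -8.31341228e-04, -6.50989377e-05]), 'contact_force': array([-0.76652046,  0.48967005, -0.3269502 ]), 'opening': 1.0017412744086154}
```

View pics/top0.png

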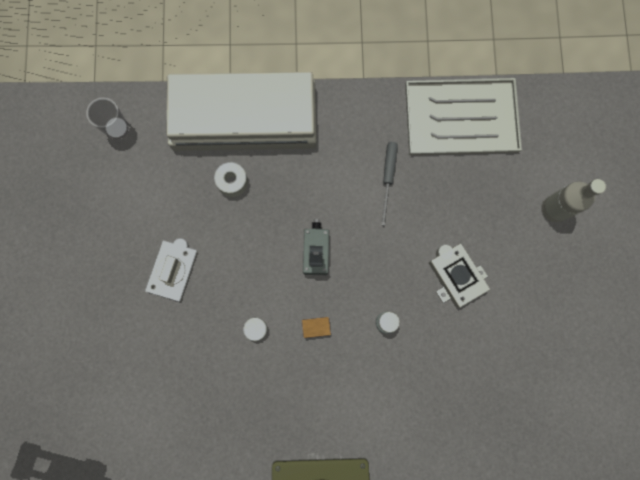

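View pics/scene0.png

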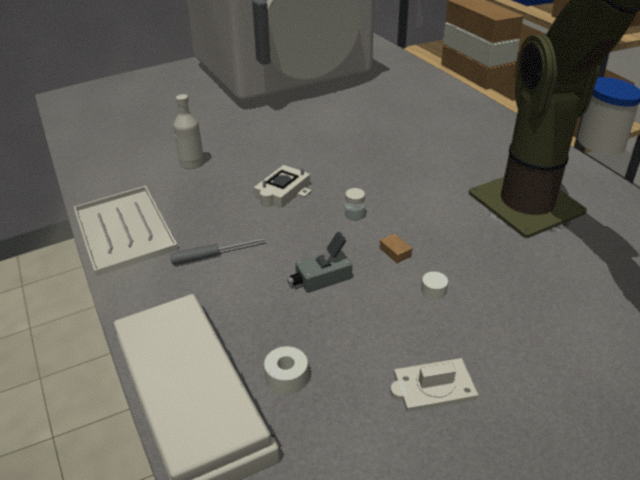

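The top view shows the isolator near (317,250) with its gland at (317,224). The cover is near (172,271) with its lug at (181,244), and the housing near (460,275) with its lug at (446,250). Next I'll enlarge all three.

```bash
python3 - <<'E'
import cv2,numpy as np
a=cv2.imread("pics/top0.png")
b=cv2.imread("pics/scene0.png")
def c(im,x,y,w=66,h=75):return cv2.resize(im[y:y+h,x:x+w],None,fx=4,fy=4,interpolation=cv2.INTER_CUBIC)
top=np.hstack([c(a,139,235),c(a,284,215),c(a,427,235)])
bot=np.hstack([c(b,385,350,98,66),c(b,250,160,98,66)])
bot=cv2.copyMakeBorder(bot,0,0,0,top.shape[1]-bot.shape[1],cv2.BORDER_CONSTANT) if bot.shape[1]<top.shape[1] else bot[:,:top.shape[1]]
cv2.imwrite("pics/crop1.png",np.vstack([top,bot]))
E
```

```text
(no output)
```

View pics/crop1.png

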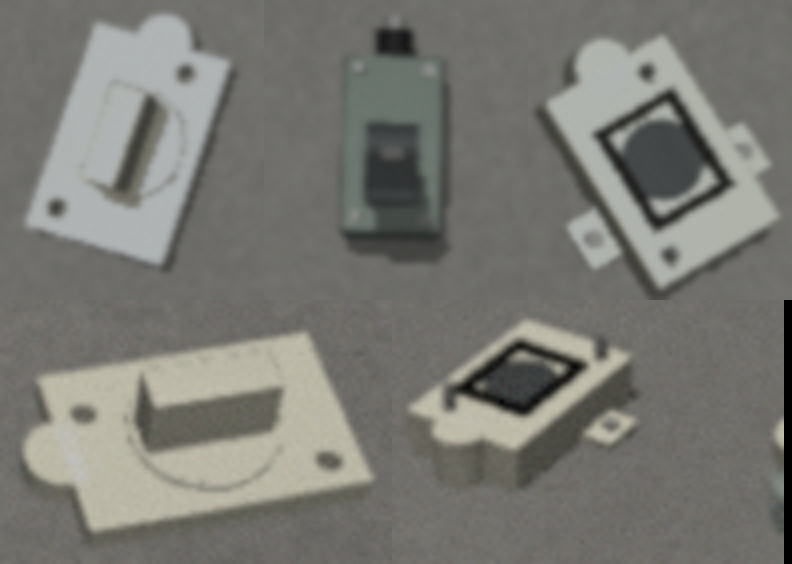

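The crops show the cover's corners and holes, the isolator's box top, and the housing's top face and dowels clearly. Next I'll fit poses (x, y, yaw) from these points in both views.

```bash
cat > h.py <<'E'
import numpy as np,cv2
from scipy.optimize import least_squares
def proj(s,P):
    T=np.linalg.inv(s["pose"]);R=np.diag([1,-1,-1])@T[:3,:3];t=np.diag([1,-1,-1])@T[:3,3]
    K=np.array([[s["fx"],0,s["cx"]],[0,s["fy"],s["cy"]],[0,0,1]])
    return cv2.projectPoints(np.asarray(P,float).reshape(-1,1,3),cv2.Rodrigues(R)[0],t,K,np.array(s["dist_coeffs"],float))[0][:,0]
def world(p,P):
    c,s=np.cos(p[2]),np.sin(p[2]);P=np.asarray(P,float)/1000
    return np.c_[c*P[:,0]-s*P[:,1]+p[0],s*P[:,0]+c*P[:,1]+p[1],P[:,2]+(p[3] if len(p)>3 else 0)]
def fit(views,p0):
    f=lambda p:np.concatenate([(proj(s,world(p,M))-np.array(px)).ravel() for s,M,px in views])
    o=least_squares(f,p0,loss="soft_l1");return o.x,f(o.x).reshape(-1,2)
def uncrop(c,off,tile=(0,0),k=4):
    return (np.array(c,float)-tile+.5)/k-.5+off
E
python3 - <<'E'
from h import *;import pickle
t=pickle.load(open("pics/top0.pkl","rb"));s=pickle.load(open("pics/scene0.pkl","rb"))
np.set_printoptions(precision=4,suppress=True)
cov=[[60,40,12],[60,-40,12],[-60,-40,12],[-60,40,12],[46,-18,12],[-46,26,12]]
ct=uncrop([(97,22),(232,62),(162,268),(27,224),(186,72),(57,207)],(139,235))
cs=uncrop([(92,532),(37,378),(307,333),(373,478),(83,413),(329,460)],(385,350),(0,300))
ho=[[60,40,32],[60,-40,32],[-60,-40,32],[-60,40,32],[46,-18,42],[-46,26,42]]
ht=uncrop([(543,105),(662,36),(777,215),(660,290),(648,72),(670,255)],(427,235),(528,0))
ho2=[a[:] for a in ho];ho2[4][2]=ho2[5][2]=50
hs=uncrop([(517,450),(408,408),(527,320),(635,357),(450,385),(601,340)],(250,160),(392,300))
iso=[[50,28,40],[50,-28,40],[-50,-28,40],[-50,28,40]]
it=uncrop([(343,58),(443,58),(440,235),(343,235)],(284,215),(264,0))
for n,v in dict(cover=[(t,cov,ct),(s,cov,cs)],coverT=[(t,cov,ct)],hous=[(t,ho,ht),(s,ho2,hs)],housT=[(t,ho,ht)],iso=[(t,iso,it)]).items():
    p,e=fit(v,[.5,0,0.]);print(n,p,np.degrees(p[2]),np.abs(e).max(),e.round(1).tolist())
E
```

```text
cover [ 0.5153  0.3237 -0.3105] -17.788804245983908 0.9958041724534041 [[-0.3, -0.3], [-0.4, -0.4], [-0.2, -1.0], [-0.7, -0.1], [-0.1, 0.2], [-0.1, -0.1], [-0.2, -0.4], [0.1, -0.4], [-0.2, -0.4], [0.2, 0.1], [0.3, -0.3], [0.1, -0.6]]
coverT [ 0.5147  0.3231 -0.3128] -17.919556701813995 0.7113440603120011 [[0.1, -0.0], [-0.0, -0.1], [0.0, -0.7], [-0.5, 0.1], [0.2, 0.5], [0.2, 0.2]]
hous [ 0.4869 -0.3219  0.5021] 28.770245268989598 1.771280411905309 [[-0.5, -0.4], [-0.2, -0.8], [0.7, 0.6], [-0.5, 0.1], [-0.3, -0.3], [0.1, -0.3], [0.2, -0.1], [-0.1, 0.2], [0.2, -0.5], [0.0, -0.6], [-0.0, -0.6], [0.2, -1.8]]
housT [ 0.4864 -0.3223  0.5047] 28.917973230897864 0.848900315722517 [[-0.4, -0.1], [-0.1, -0.6], [0.8, 0.7], [-0.3, 0.2], [-0.2, -0.1], [0.3, -0.1]]
iso [ 0.5461 -0.0031 -0.0308] -1.7629554728299626 0.6161288110552618 [[-0.0, -0.1], [-0.1, 0.1], [0.6, 0.1], [-0.5, -0.1]]
```

The poses are consistent across both views, to about 1 mm. For the isolator I'll close the fingers and approach from its -x side. I'm turning the tool to the half-turned grasp, which keeps joint 7 in range for the later placing.

Request:
carry_out:
  rows:
    - [[-1.8, -2.0, 0], [0, 0, 7], 1]
    - [[-3.7, -4.1, 0], [0, 0, 14], 1]
    - [[-5.6, -6.2, 0], [0, 0, 21], 1]
    - [[-7.4, -8.2, 0], [0, 0, 28], 1]
    - [[-9.3, -10.2, 0], [0, 0, 35], 1]
    - [[-11.2, -12.3, 0], [0, 0, 42], 1]
    - [[-13, -14.3, 0], [0, 0, 49], 1]
    - [[-14.9, -16.4, 0], [0, 0, 56], 1]
    - [[-16.7, -18.5, 0], [0, 0, 63], 1]
    - [[-18.6, -20.5, 0], [0, 0, 70], 1]
    - [[-20.5, -22.6, 0], [0, 0, 77], 1]
    - [[-22.3, -24.6, 0], [0, 0, 84], 1]

```text
clock: 1.3
tool_pos: [0.3219, 0.2986, 0.2386]
eef_rot: [0.771, 0.637, -0.0, 0.0]
contact_force: [0.5, -0.1, 0.7]
opening: 0.006
finger_force: 0.0
```

```bash
cat >> h.py <<'E'
from scipy.spatial.transform import Rotation as Ro
def to(st,pos,ydeg):
    "shift (cm, tool axes) and turn (deg) from state to TCP pos pointing down with tool y at ydeg"
    R=Ro.from_quat(st["eef_rot"]);a=np.radians(ydeg);y=np.array([np.cos(a),np.sin(a),0]);z=np.array([0,0,-1.])
    G=Ro.from_matrix(np.c_[np.cross(y,z),y,z])
    return R.inv().apply(np.array(pos)-st["tool_pos"])*100,np.degrees((R.inv()*G).as_rotvec())
def show(st):
    for k in("clock","q","tool_pos","contact_force","opening","finger_force"):print(k,np.round(st[k],3),end=" ")
    y=Ro.from_quat(st["eef_rot"]).as_matrix();print("ydeg",np.degrees(np.arctan2(y[1,1],y[0,1])),"z",y[:,2].round(4))
E
python3 - <<'E'
from h import *;from plant import r
st=r.get_state();show(st);print(to(st,[.466,-.0006,.2],-91.8))
E
```

```text
clock 1.3 q [-0.985  0.464  0.197  2.112 -0.16   0.58  -0.863] tool_pos [0.322 0.299 0.239] contact_force [ 0.462 -0.099  0.666] opening 0.006 finger_force 0.0 ydeg -10.835043491783335 z [-2.e-04 -2.e-04 -1.e+00]
(array([-26.67769922,  19.77373908,   3.86750335]), array([2.75414254e-03, 1.92953519e-02, 8.09649571e+01]))
```

The turn moves joint 7 the opposite way to what I expected, so the other half-turn is the better branch. I'll turn back while moving on to the isolator.

Request:
carry_out:
  rows:
    - [[-2.2, 1.6, 0], [0, 0, -8], 1]
    - [[-4.4, 3.3, 0], [0, 0, -16], 1]
    - [[-6.7, 4.9, 0], [0, 0, -24], 1]
    - [[-8.9, 6.6, 0], [0, 0, -32], 1]
    - [[-11.1, 8.2, 0], [0, 0, -40], 1]
    - [[-13.3, 9.9, 0], [0, 0, -48], 1]
    - [[-15.5, 11.5, 0], [0, 0, -56], 1]
    - [[-17.8, 13.2, 1], [0, 0, -64], 1]
    - [[-20, 14.8, 2], [0, 0, -72], 1]
    - [[-22.2, 16.5, 3], [0, 0, -80], 1]
    - [[-24.4, 18.1, 3.5], [0, 0, -88], 1]
    - [[-26.7, 19.8, 3.9], [0, 0, -96], 1]

```text
clock: 2.5
tool_pos: [0.4675, 0.0001, 0.1991]
eef_rot: [0.037, 0.999, 0.0, -0.001]
contact_force: [0.2, 0.1, -0.1]
opening: 0.005
finger_force: 0.0
```

```bash
python3 - <<'E'
from h import *;from plant import r
st=r.get_state();show(st);print(to(st,[.464,-.0006,.08],88.2),to(st,[.56,-.0035,.08],88.2)[0])
E
```

```text
clock 2.5 q [ 0.128  0.569 -0.35   2.064  0.352  0.566  1.027] tool_pos [0.467 0.    0.199] contact_force [ 0.197  0.082 -0.053] opening 0.005 finger_force 0.0 ydeg 85.79697547025175 z [-1.2e-03  2.0e-04 -1.0e+00]
(array([ 0.3265421 , -0.09748861, 11.90691219]), array([ 0.0078876 , -0.0676795 , -2.40302042])) [-9.26888743  0.31688341 11.89560016]
```

Request:
carry_out:
  rows:
    - [[0.3, -0.1, 4], [0, 0, -2.4], 1]
    - [[0.3, -0.1, 8], [0, 0, -2.4], 1]
    - [[0.3, -0.1, 11.9], [0, 0, -2.4], 1]
    - [[0.3, -0.1, 11.9], [0, 0, -2.4], 1]
    - [[-1.0, 0, 11.9], [0, 0, -2.4], 1]
    - [[-2.4, 0, 11.9], [0, 0, -2.4], 1]
    - [[-3.8, 0.1, 11.9], [0, 0, -2.4], 1]
    - [[-5.2, 0.1, 11.9], [0, 0, -2.4], 1]
    - [[-6.6, 0.2, 11.9], [0, 0, -2.4], 1]
    - [[-8.0, 0.3, 11.9], [0, 0, -2.4], 1]
    - [[-9.4, 0.3, 11.9], [0, 0, -2.4], 1]
    - [[-10, 0.3, 11.9], [0, 0, -2.4], 1]

```text
clock: 3.7
tool_pos: [0.5657, -0.0037, 0.0824]
eef_rot: [0.019, 1.0, -0.0, -0.002]
contact_force: [-12.0, 2.2, 10.3]
opening: 0.005
finger_force: 7.5
```

Request:
carry_out:
  rows:
    - [[0, 0, 0], [0, 0, 0], 1]
    - [[0, 0, 0], [0, 0, 0], 1]
    - [[2, 0, 0], [0, 0, 0], 1]
    - [[4, 0, -1], [0, 0, 0], 1]
    - [[5, 0, -5], [0, 0, 0], 1]
    - [[5, 0, -10], [0, 0, 0], 1]
    - [[5, 0, -12], [0, 0, 0], 0]
    - [[5, 0, -12], [0, 0, 0], 0]

```text
clock: 4.5
tool_pos: [0.5193, -0.0017, 0.2053]
eef_rot: [0.019, 1.0, 0.0, 0.004]
contact_force: [-0.2, -0.1, -0.3]
opening: 0.161
finger_force: 0.0
```

```bash
python3 - <<'E'
from h import *;from plant import r
st=r.get_state();show(st);print(to(st,[.4869,-.3219,.2],118.8),to(st,[.5153,.3237,.2],72.2))
b=r.snapshot("scene")["image"][:,:,::-1]
cv2.imwrite("pics/tog.png",cv2.resize(b[210:310,260:400],None,fx=4,fy=4))
E
```

```text
clock 4.5 q [ 0.16   0.617 -0.395  1.92   0.369  0.668  1.073] tool_pos [ 0.519 -0.002  0.205] contact_force [-0.177 -0.088 -0.335] opening 0.161 finger_force 0.0 ydeg 87.84332217610843 z [ 8.e-03  5.e-04 -1.e+00]
(array([  2.03928843, -32.12338165,   0.48721717]), array([ -0.07856202,   0.45987253, -30.95669512])) (array([ 1.6312699 , 32.49774202,  0.54286826]), array([ 0.10875296,  0.44934211, 15.64305177]))
```

View pics/tog.png

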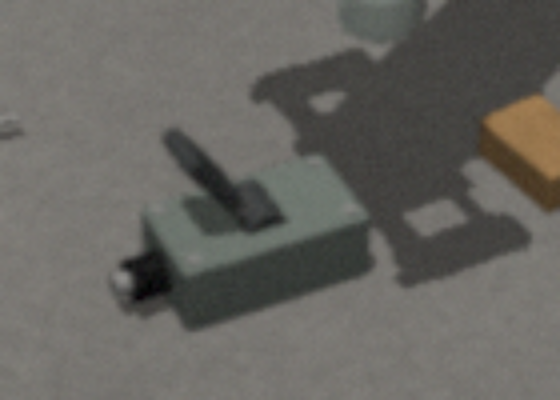

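The paddle now leans over the gland, from about (240,210) to its tip at (175,140), so it's off. Next I'll go above the cover.

Request:
carry_out:
  rows:
    - [[0.2, 3.2, 0], [0, 0.4, 2], 0]
    - [[0.4, 6.5, 0], [0, 0.4, 4], 0]
    - [[0.5, 9.8, 0], [0, 0.4, 6], 0]
    - [[0.7, 13, 0], [0, 0.4, 8], 0]
    - [[0.9, 16.2, 0], [0, 0.4, 10], 0]
    - [[1.1, 19.5, 0], [0, 0.4, 12], 0]
    - [[1.2, 22.8, 0], [0, 0.4, 14], 0]
    - [[1.4, 26, 0], [0, 0.4, 15.6], 0]
    - [[1.5, 29, 0], [0, 0.4, 15.6], 0]
    - [[1.6, 32.5, 0.5], [0, 0.4, 15.6], 0]
    - [[1.6, 32.5, 0.5], [0, 0.4, 15.6], 0]
    - [[1.6, 32.5, 0.5], [0, 0.4, 15.6], 0]

```text
clock: 5.75
tool_pos: [0.5124, 0.3233, 0.1945]
eef_rot: [0.153, 0.988, -0.001, -0.004]
contact_force: [-0.0, -1.5, -0.2]
opening: 0.997
finger_force: 0.0
```

```bash
python3 - <<'E'
from h import *;from plant import r;import pickle
st=r.get_state();show(st);print(to(st,[.5153,.3237,.013],72.2))
s=r.snapshot("wrist");pickle.dump((s,st),open("pics/w1.pkl","wb"));cv2.imwrite("pics/w1.png",s["image"][:,:,::-1])
cov=[[60,40,12],[60,-40,12],[-60,-40,12],[-60,40,12],[46,-18,12],[-46,26,12]]
print(proj(s,world([.5153,.3237,-.3105],cov)).round(1))
E
```

```text
clock 5.75 q [-0.487  0.726 -0.265  1.66   0.239  0.795  0.406] tool_pos [0.512 0.323 0.195] contact_force [-0.049 -1.453 -0.231] opening 0.997 finger_force 0.0 ydeg 72.36785224258568 z [-9.2e-03 -7.0e-04 -1.0e+00]
(array([-0.42277269,  0.18677959, 18.14667322]), array([-0.2010954 , -0.48858646,  0.16699617]))
[[358.1 286.2]
 [279.4 285.8]
 [276.2 164.7]
 [362.5 165. ]
 [300.9 272.9]
 [347.  180.2]]
```

View pics/w1.png

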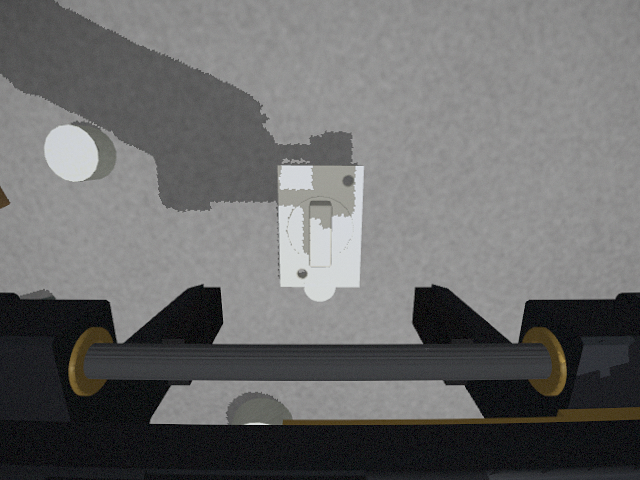

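The wrist view shows the cover corners at (360,287), (281,287), (278,166), (363,166). That is within about 1.3 px (1 mm) of prediction. I'll check that the arm has settled, then descend.

Request:
carry_out:
  rows:
    - [[-0.3, 0.2, 5], [-0.2, -0.5, 0.2], 0]
    - [[-0.5, 0.2, 9], [-0.2, -0.5, 0.2], 0]
    - [[-0.5, 0.2, 12], [-0.2, -0.5, 0.2], 0]
    - [[-0.5, 0.2, 12], [-0.2, -0.5, 0.2], 0]
    - [[-0.5, 0.2, 12], [-0.2, -0.5, 0.2], 0]

```text
clock: 6.3
tool_pos: [0.5185, 0.3226, 0.076]
eef_rot: [0.157, 0.988, 0.001, 0.001]
contact_force: [-0.3, -0.3, -0.2]
opening: 1.0
finger_force: 0.0
```

```bash
python3 - <<'E'
from h import *;from plant import r
st=r.get_state();show(st);print(to(st,[.516,.324,.016],72.2))
E
```

```text
clock 6.3 q [-0.519  0.893 -0.202  1.728  0.306  0.549  0.346] tool_pos [0.519 0.323 0.076] contact_force [-0.292 -0.332 -0.169] opening 1.0 finger_force 0.0 ydeg 71.96483352976512 z [ 2.1e-03  7.0e-04 -1.0e+00]
(array([0.29393311, 0.04894232, 5.99863881]), array([ 0.07825636,  0.10253614, -0.23523647]))
```

Request:
carry_out:
  newtons: 40
  rows:
    - [[0.2, 0, 2], [0, 0, 0], 0]
    - [[0.2, 0, 4], [0, 0, 0], 0]
    - [[0.2, 0, 5.3], [0, 0, 0], 0]
    - [[0.2, 0, 5.9], [0, 0, 0], 0]
    - [[0.2, 0, 5.9], [0, 0, 0], 0]
    - [[0.2, 0, 5.9], [0, 0, 0], 0]

```text
clock: 6.9
tool_pos: [0.5171, 0.325, 0.0177]
eef_rot: [0.156, 0.988, 0.002, 0.002]
contact_force: [0.1, 0.3, 0.6]
opening: 0.998
finger_force: 0.0
```

```bash
python3 - <<'E'
from h import *;from plant import r
st=r.get_state();show(st);print(to(st,[.516,.324,.016],72.2))
E
```

```text
clock 6.9 q [-0.543  0.984 -0.167  1.74   0.331  0.44   0.321] tool_pos [0.517 0.325 0.018] contact_force [0.065 0.291 0.634] opening 0.998 finger_force 0.0 ydeg 72.0375438920997 z [ 0.0038  0.0028 -1.    ]
(array([ 0.07284877, -0.12699815,  0.16539484]), array([ 0.22060807,  0.15810824, -0.1627599 ]))
```

Request:
carry_out:
  newtons: 40
  rows:
    - [[0, -0.1, 0.1], [0.2, 0.2, 0], 1]
    - [[0, -0.1, 0.1], [0.2, 0.2, 0], 1]
    - [[0, -0.1, 0.1], [0.2, 0.2, 0], 1]
    - [[0, -0.1, 0.1], [0.2, 0.2, 0], 1]
    - [[0, -0.1, 0.1], [0.2, 0.2, 0], 1]
    - [[0, -0.1, 0.1], [0.2, 0.2, 0], 1]
    - [[0, -0.1, 0.1], [0.2, 0.2, 0], 1]
    - [[0, -0.1, 0.1], [0.2, 0.2, 0], 1]
    - [[0, -0.1, 0.1], [0.2, 0.2, 0], 1]

```text
clock: 7.8
tool_pos: [0.5161, 0.3238, 0.0157]
eef_rot: [0.156, 0.988, -0.0, -0.001]
contact_force: [-0.6, -0.3, -0.8]
opening: 0.222
finger_force: 40.0
```

Request:
carry_out:
  rows:
    - [[0, 0, -1], [0, 0, 0], 1]
    - [[0, 0, -3], [0, 0, 0], 1]
    - [[0, 0, -6], [0, 0, 0], 1]
    - [[0, 0, -10], [0, 0, 0], 1]
    - [[0, 0, -14], [0, 0, 0], 1]
    - [[0, 0, -15], [0, 0, 0], 1]
    - [[0, 0, -15], [0, 0, 0], 1]
    - [[0, 0, -15], [0, 0, 0], 1]

```text
clock: 8.6
tool_pos: [0.5156, 0.3229, 0.1645]
eef_rot: [0.156, 0.988, -0.001, -0.002]
contact_force: [0.7, -0.1, -2.4]
opening: 0.224
finger_force: 40.0
```

```bash
python3 - <<'E'
from h import *;from plant import r;import pickle
st=r.get_state();show(st)
print(to(st,[.4869,-.3219,.19],118.8))
s=r.snapshot("wrist");pickle.dump((s,st),open("pics/w2.pkl","wb"));cv2.imwrite("pics/w2.png",s["image"][:,:,::-1])
E
```

```text
clock 8.6 q [-0.493  0.766 -0.252  1.681  0.261  0.731  0.384] tool_pos [0.516 0.323 0.165] contact_force [ 0.703 -0.109 -2.376] opening 0.224 finger_force 39.999 ydeg 72.05316929524467 z [-0.0038 -0.002  -1.    ]
(array([-17.135297  , -62.23354533,  -2.40551712]), array([ -0.09804212,  -0.23304426, -46.74702089]))
```

View pics/w2.png

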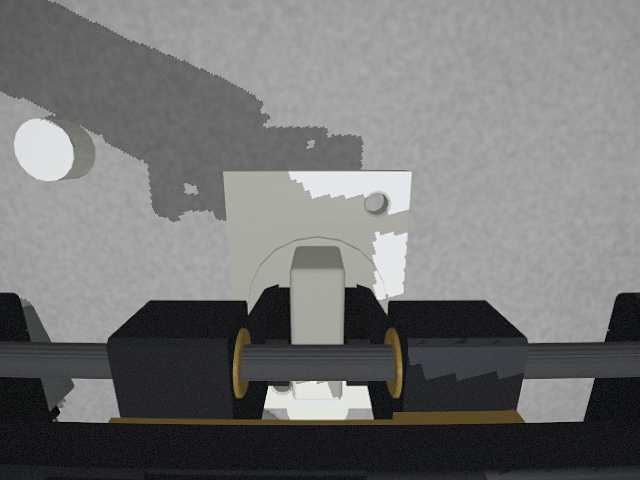

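The cover is held squarely, with its -x corners at (224,171) and (411,171) and hole0 at (376,203). I'll fit its pose in the hand and carry it to a spot offset from the housing, so the wrist camera sees the housing.

```bash
python3 - <<'E'
from h import *;import pickle
s,st=pickle.load(open("pics/w2.pkl","rb"))
z=st["tool_pos"][2]-.0157
p,e=fit([(s,[[-60,-40,12+z*1000],[-60,40,12+z*1000],[-46,26,12+z*1000]],[(224,171),(411,171),(376,203)])],[.516,.323,-.31])
print(p,np.degrees(p[2]),e.round(1).tolist())
R=Ro.from_quat(st["eef_rot"]);print("cover in tool",R.inv().apply(np.r_[p[:2],z]-st["tool_pos"]))
print(to(st,[.61,-.254,.165],118.8))
E
```

```text
[ 0.51506644  0.32322207 -0.31200979] -17.87684389542926 [[-0.8, -0.1], [0.0, -0.2], [0.8, 0.5]]
cover in tool [0.00051798 0.0002004  0.01570106]
(array([-2.67613858e+01, -5.19731013e+01,  3.41347343e-02]), array([ -0.09804212,  -0.23304426, -46.74702089]))
```

Request:
carry_out:
  rows:
    - [[-1, -2, 0], [0, 0, -2], 1]
    - [[-2.2, -4.3, 0], [0, 0, -4], 1]
    - [[-3.5, -6.8, 0], [0, 0, -6], 1]
    - [[-4.8, -9.3, 0], [0, 0, -8], 1]
    - [[-6.1, -11.8, 0], [0, 0, -10], 1]
    - [[-7.4, -14.3, 0], [0, 0, -12], 1]
    - [[-8.7, -16.9, 0], [0, 0, -14], 1]
    - [[-10, -19.4, 0], [0, 0, -16], 1]
    - [[-11.3, -22, 0], [0, 0, -18], 1]
    - [[-12.6, -24.5, 0], [0, 0, -20], 1]
    - [[-13.4, -26, 0], [0, 0, -22], 1]
    - [[-13.4, -26, 0], [0, 0, -23], 1]

```text
clock: 9.85
tool_pos: [0.5628, 0.031, 0.1636]
eef_rot: [-0.042, 0.999, -0.001, -0.003]
contact_force: [0.4, -0.2, -2.2]
opening: 0.226
finger_force: 40.0
```

```bash
python3 - <<'E'
from h import *;from plant import r
st=r.get_state();show(st);print(to(st,[.61,-.254,.165],118.8))
E
```

```text
clock 9.85 q [ 0.103  0.737 -0.411  1.813  0.438  0.69   1.097] tool_pos [0.563 0.031 0.164] contact_force [ 0.446 -0.225 -2.198] opening 0.226 finger_force 39.999 ydeg 94.79501423665724 z [-0.0059 -0.0032 -1.    ]
(array([ -2.31608219, -28.79142408,  -0.08137687]), array([ -0.07633701,  -0.37979984, -24.00536501]))
```

Request:
carry_out:
  rows:
    - [[-0.2, -2, 0], [0, 0, -2], 1]
    - [[-0.4, -4.5, 0], [0, 0, -4], 1]
    - [[-0.6, -7.2, 0], [0, 0, -6.5], 1]
    - [[-0.8, -10, 0], [0, 0, -9], 1]
    - [[-1, -13, 0], [0, 0, -11.5], 1]
    - [[-1.3, -16, 0], [0, 0, -14], 1]
    - [[-1.5, -19, 0], [0, 0, -16.5], 1]
    - [[-1.8, -22, 0], [0, 0, -19], 1]
    - [[-2, -25, 0], [0, -0.2, -21.5], 1]
    - [[-2.2, -27.5, 0], [0, -0.3, -23.5], 1]
    - [[-2.3, -28.8, 0], [0, -0.3, -24], 1]
    - [[-2.3, -28.8, 0], [0, -0.3, -24], 1]

```text
clock: 11.05
tool_pos: [0.6116, -0.2508, 0.1639]
eef_rot: [-0.25, 0.968, 0.001, 0.001]
contact_force: [-0.2, -0.1, -1.6]
opening: 0.222
finger_force: 40.0
```

Request:
carry_out:
  rows:
    - [[0, 0, 0], [0, 0, 0], 1]
    - [[0, 0, 0], [0, 0, 0], 1]

```text
clock: 11.25
tool_pos: [0.6122, -0.2468, 0.1653]
eef_rot: [-0.252, 0.968, 0.001, 0.002]
contact_force: [0.3, 0.1, -1.5]
opening: 0.22
finger_force: 40.0
```

```bash
python3 - <<'E'
from h import *;from plant import r;import pickle
s=r.snapshot("wrist");st=r.get_state();show(st)
pickle.dump((s,st),open("pics/w3.pkl","wb"));cv2.imwrite("pics/w3.png",s["image"][:,:,::-1])
ho=[[60,40,32],[60,-40,32],[-60,-40,32],[-60,40,32],[46,-18,50],[-46,26,50]]
print(proj(s,world([.4869,-.3219,.5021],ho)).round(1))
E
```

```text
clock 11.3 q [ 0.613  0.874 -0.586  1.507  0.553  0.929  1.938] tool_pos [ 0.612 -0.247  0.166] contact_force [ 0.264 -0.343 -1.761] opening 0.224 finger_force 39.999 ydeg 119.2225988594931 z [ 0.0026  0.0027 -1.    ]
[[362.5 126.9]
 [258.1 126. ]
 [252.9 -55.5]
 [369.1 -54.4]
 [284.4 103.8]
 [350.7 -45.6]]
```

View pics/w3.png

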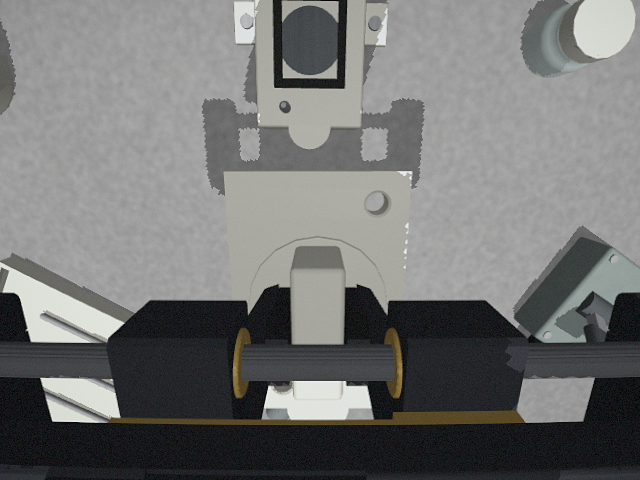

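The housing corners at (361,127) and (259,127) and the dowel at (285,106) match the prediction to about 1 px. I'll move over the housing.

```bash
python3 - <<'E'
from h import *;from plant import r
st=r.get_state();show(st);print(to(st,[.4873,-.3217,.09],118.8))
E
```

```text
clock 11.3 q [ 0.613  0.874 -0.586  1.507  0.553  0.929  1.938] tool_pos [ 0.612 -0.247  0.166] contact_force [ 0.264 -0.343 -1.761] opening 0.224 finger_force 39.999 ydeg 119.2225988594931 z [ 0.0026  0.0027 -1.    ]
(array([14.56755342, -0.41282931,  7.50059047]), array([0.0610308 , 0.20610827, 0.42248984]))
```

Request:
carry_out:
  rows:
    - [[1.5, 0, 0], [0, 0.2, 0.4], 1]
    - [[3.5, -0.1, 0], [0, 0.2, 0.4], 1]
    - [[5.5, -0.2, 0], [0, 0.2, 0.4], 1]
    - [[7.5, -0.2, 0], [0, 0.2, 0.4], 1]
    - [[9.5, -0.3, 0], [0, 0.2, 0.4], 1]
    - [[11.5, -0.4, 0], [0, 0.2, 0.4], 1]
    - [[13.5, -0.4, 1], [0, 0.2, 0.4], 1]
    - [[14.6, -0.4, 3], [0, 0.2, 0.4], 1]
    - [[14.6, -0.4, 5], [0, 0.2, 0.4], 1]
    - [[14.6, -0.4, 7], [0, 0.2, 0.4], 1]
    - [[14.6, -0.4, 7.5], [0, 0.2, 0.4], 1]
    - [[14.6, -0.4, 7.5], [0, 0.2, 0.4], 1]

```text
clock: 12.5
tool_pos: [0.4857, -0.3238, 0.0899]
eef_rot: [-0.247, 0.969, 0.0, -0.001]
contact_force: [-0.5, -0.5, -1.7]
opening: 0.224
finger_force: 40.0
```

Request:
carry_out:
  rows:
    - [[0, 0, 0], [0, 0, 0], 1]
    - [[0, 0, 0], [0, 0, 0], 1]
    - [[0, 0, 0], [0, 0, 0], 1]

```text
clock: 12.8
tool_pos: [0.4871, -0.3243, 0.0911]
eef_rot: [-0.247, 0.969, -0.001, 0.001]
contact_force: [-1.0, -0.3, -1.5]
opening: 0.224
finger_force: 40.0
```

```bash
python3 - <<'E'
from h import *;from plant import r
for i in range(3):
    st=r.get_state();show(st);print(to(st,[.4873,-.3217,.07],118.8))
    if i<2:
        s=r.snapshot(["top","scene"][i]); 
        import pickle;pickle.dump((s,st),open(f"pics/p{i}.pkl","wb"))
        im=s["image"][:,:,::-1]
        c=proj(s,[[.487,-.322,.05]])[0].astype(int);print(c-[45,50])
        cr=cv2.resize(im[c[1]-50:c[1]+50,c[0]-45:c[0]+45],None,fx=4,fy=4,interpolation=cv2.INTER_CUBIC)
        out=cr if i==0 else np.hstack([out,cr])
cv2.imwrite("pics/place.png",out)
E
```

```text
clock 12.8 q [ 0.797  0.887 -0.511  1.793  0.684  0.644  1.951] tool_pos [ 0.487 -0.324  0.091] contact_force [-1.006 -0.321 -1.455] opening 0.224 finger_force 39.999 ydeg 118.65078537787201 z [ 0.0014 -0.0012 -1.    ]
(array([-0.14049296,  0.21721543,  2.1069192 ]), array([-0.09994364,  0.03564108, -0.1491834 ]))
[416 223]
clock 12.85 q [ 0.797  0.887 -0.511  1.793  0.684  0.644  1.951] tool_pos [ 0.487 -0.324  0.091] contact_force [-0.022  0.081 -1.36 ] opening 0.226 finger_force 39.999 ydeg 118.65062486188052 z [ 0.0011 -0.0011 -1.    ]
(array([-0.150018  ,  0.20990845,  2.09079125]), array([-0.08666549,  0.02452685, -0.14935648]))
[236 123]
clock 12.9 q [ 0.797  0.887 -0.511  1.794  0.684  0.644  1.951] tool_pos [ 0.487 -0.324  0.091] contact_force [ 0.098  0.215 -1.718] opening 0.222 finger_force 39.999 ydeg 118.64904872465587 z [ 8.e-04 -1.e-03 -1.e+00]
(array([-0.16022909,  0.19792252,  2.0752719 ]), array([-0.07002307,  0.0118102 , -0.15094398]))
```

View pics/place.png

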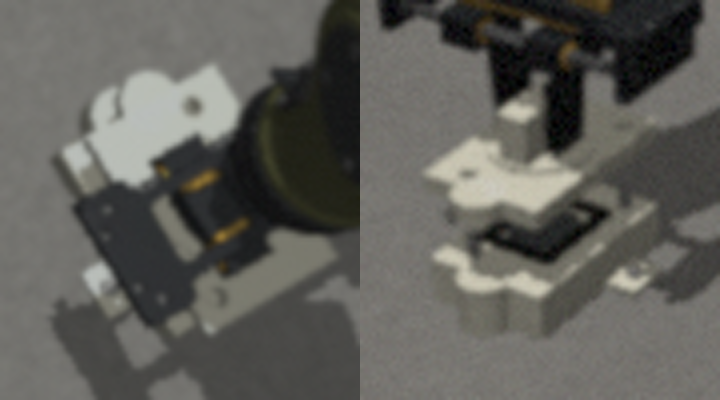

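The lug is above the lug and the outlines are parallel. I'll correct the last 2 mm and lower to just above the dowels.

Request:
carry_out:
  rows:
    - [[-0.1, 0.2, 1], [0, 0, -0.1], 1]
    - [[-0.1, 0.2, 2], [0, 0, -0.1], 1]
    - [[-0.1, 0.2, 2], [0, 0, -0.1], 1]
    - [[-0.1, 0.2, 2], [0, 0, -0.1], 1]
    - [[-0.1, 0.2, 2], [0, 0, -0.1], 1]

```text
clock: 13.4
tool_pos: [0.4867, -0.3218, 0.0702]
eef_rot: [-0.248, 0.969, -0.0, 0.0]
contact_force: [0.4, -0.2, -1.7]
opening: 0.224
finger_force: 40.0
```

```bash
python3 - <<'E'
from h import *;from plant import r
st=r.get_state();show(st);print(to(st,[.4873,-.3217,.0477],118.8))
E
```

```text
clock 13.4 q [ 0.78   0.916 -0.485  1.805  0.711  0.603  1.925] tool_pos [ 0.487 -0.322  0.07 ] contact_force [ 0.357 -0.233 -1.743] opening 0.224 finger_force 39.999 ydeg 118.76116026994187 z [ 2.e-04 -4.e-04 -1.e+00]
(array([-0.05985961, -0.02435684,  2.24645465]), array([-0.02579253, -0.00371702, -0.03884056]))
```

Request:
carry_out:
  newtons: 50
  rows:
    - [[0, 0, 0.3], [0, 0, 0], 1]
    - [[0, 0, 0.6], [0, 0, 0], 1]
    - [[0, 0, 0.9], [0, 0, 0], 1]
    - [[0, 0, 1.1], [0, 0, 0], 1]
    - [[0, 0, 1.3], [0, 0, 0], 1]
    - [[0, 0, 1.3], [0, 0, 0], 1]

```text
clock: 14.0
tool_pos: [0.4871, -0.3219, 0.0571]
eef_rot: [-0.248, 0.969, -0.0, 0.0]
contact_force: [1.5, -0.5, -2.1]
opening: 0.221
finger_force: 50.0
```

Request:
carry_out:
  rows:
    - [[0, 0, 0], [0, 0, 0], 1]

```text
clock: 14.1
tool_pos: [0.4871, -0.3219, 0.0572]
eef_rot: [-0.248, 0.969, -0.0, 0.0]
contact_force: [1.4, 0.2, -2.4]
opening: 0.222
finger_force: 50.0
```

The dowels are in the holes with hardly any side force. I'll press on.

Request:
carry_out:
  rows:
    - [[0, 0, 0.2], [0, 0, 0], 1]
    - [[0, 0, 0.4], [0, 0, 0], 1]
    - [[0, 0, 0.6], [0, 0, 0], 1]
    - [[0, 0, 0.8], [0, 0, 0], 1]
    - [[0, 0, 0.95], [0, 0, 0], 1]
    - [[0, 0, 0.95], [0, 0, 0], 1]
    - [[0, 0, 0.95], [0, 0, 0], 1]

```text
clock: 14.8
tool_pos: [0.4873, -0.322, 0.0487]
eef_rot: [-0.248, 0.969, -0.001, 0.001]
contact_force: [1.0, -0.6, 6.8]
opening: 0.223
finger_force: 50.0
```

Request:
carry_out:
  newtons: 60
  rows:
    - [[0, 0, 0.1], [0, 0, 0], 1]
    - [[0, 0, 0.2], [0, 0, 0], 1]
    - [[0, 0, 0.2], [0, 0, 0], 1]
    - [[0, 0, 0.2], [0, 0, 0], 1]

```text
clock: 15.2
tool_pos: [0.4873, -0.322, 0.0476]
eef_rot: [-0.248, 0.969, -0.001, 0.001]
contact_force: [-1.6, 0.3, 14.5]
opening: 0.221
finger_force: 60.0
```

Request:
carry_out:
  rows:
    - [[0, 0, 0.1], [0, 0, 0], 1]
    - [[0, 0, 0.1], [0, 0, 0], 1]
    - [[0, 0, 0.1], [0, 0, 0], 1]

```text
clock: 15.5
tool_pos: [0.4873, -0.322, 0.0476]
eef_rot: [-0.248, 0.969, -0.001, 0.001]
contact_force: [-2.7, 1.8, 21.7]
opening: 0.222
finger_force: 60.0
```

The force rises to 22 N with no further motion, at exactly the expected home height. I'll do one last visual check.

Request:
carry_out:
  rows:
    - [[0, 0, 0], [0, 0, 0], 1]
    - [[0, 0, 0], [0, 0, 0], 1]
    - [[0, 0, 0], [0, 0, 0], 1]
    - [[0, 0, 0], [0, 0, 0], 1]

```text
clock: 15.9
tool_pos: [0.4873, -0.322, 0.0476]
eef_rot: [-0.248, 0.969, -0.001, 0.001]
contact_force: [-2.8, 1.5, 22.9]
opening: 0.226
finger_force: 60.0
```

```bash
python3 - <<'E'
from h import *;from plant import r
im=r.snapshot("scene")["image"][:,:,::-1];show(r.get_state())
cv2.imwrite("pics/fin.png",cv2.resize(im[120:300,225:435],None,fx=3.3,fy=3.3,interpolation=cv2.INTER_CUBIC))
E
```

```text
clock 15.95 q [ 0.762  0.948 -0.454  1.811  0.742  0.558  1.898] tool_pos [ 0.487 -0.322  0.048] contact_force [-3.102  1.052 22.045] opening 0.226 finger_force 60.016 ydeg 118.7505467950532 z [ 0.0018 -0.0026 -1.    ]
```

View pics/fin.png

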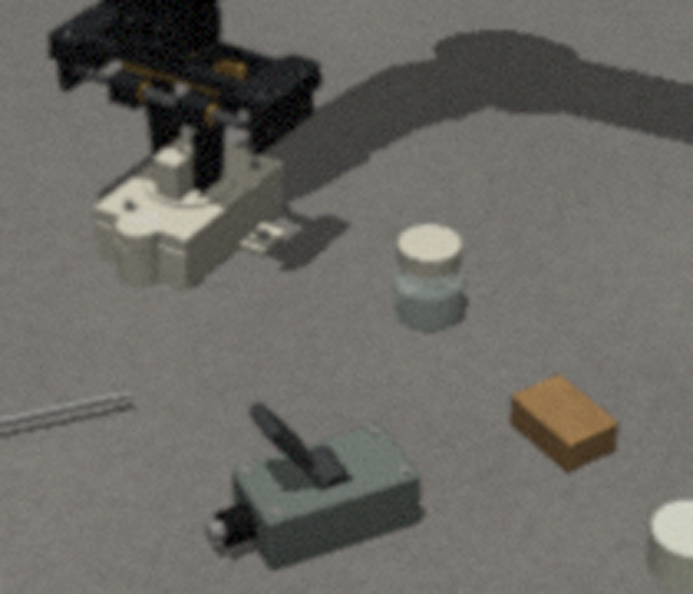

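The cover sits flush on the housing, lug on lug at (135,240), with no gap and with dowels showing in the holes. The paddle is off, with its tip at (260,410).

```bash
python3 -c "
from plant import r
print(r.finish_job())"
```

```text
the job is handed in; nothing more can be done
None
```

The job is handed in at about 16 s: the isolator is off, and the cover sits flush on its dowels, lug over lug, still gripped and pressed home with about 22 N; I touched nothing else on the counter.

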